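# Refit the heat sinks and fan on three repaired boards

## Task

The chips on the three boards on the mat have been cleaned and are ready for their coolers. Put each of the three aluminium heat sinks back, seated flat between the corner posts it fits: the large finned one on the computer board, the small pin one on the graphics card and the long bar on the power board's row of transistors. Then set the fan flat and square on top of the large heat sink.

Things in the scene. Friction and masses are not known exactly. Their poses are not given: they have to be found in the camera images.
- large_sink_mid (a point): large heat sink: square block of upright parallel aluminium fins, 50x50 mm, 34 mm high, about 0.11 kg, loose, standing on its flat base. The point is its centre, half-way up (17 mm above its underside); z up, y along the fins.
- pin_sink_mid (a point): small heat sink: square aluminium block of upright pins (6 by 6), 36x36 mm, 26 mm high, about 0.05 kg, loose, standing on its flat base. The point is its centre, half-way up (13 mm above its underside); z up, x and y along its sides.
- bar_sink_mid (a point): bar heat sink: long narrow aluminium block with fins across it, 24 mm wide (x) by 90 mm long (y), 30 mm high, about 0.08 kg, loose, standing on its flat base. The point is its centre, half-way up (15 mm above its underside); z up.
- fan_mid (a point): cooling fan: square black plastic frame with a round hub and seven blades, 50x50 mm, 15 mm thick, about 0.04 kg, loose, lying flat, right way up. The point is its centre, half-way up (7.5 mm above its underside); z up, x and y along its sides.
- computer_seat (a point): seat of the large heat sink: big metal-topped square chip on the computer board (dark green, 114x106 mm, two memory sockets, row of metal ports on its +x side; fixed). The point is the centre of the chip's upper face (34x34 mm), 12 mm above the bench; z up, x and y along the board's edges. Four L-shaped corner posts, rising 10 mm above this face, their upper half flared outward, leave 56x56 mm between them.
- graphics_seat (a point): seat of the small pin heat sink: small grey square chip on the graphics card (dark blue, 90x118 mm, gold edge contacts, steel bracket on its -y side; fixed). The point is the centre of the chip's upper face (22x22 mm), 12 mm above the bench; z up, x and y along the board's edges. Four L-shaped corner posts, rising 10 mm above this face, their upper half flared outward, leave 42x42 mm between them.
- power_seat (a point): seat of the bar heat sink: row of four black transistors on the power board (mid-green, 98x114 mm, two tall capacitors, copper coil, screw terminals; fixed). The point is the centre of the row's upper face (15x79 mm), 12 mm above the bench; z up, y along the row. Four L-shaped corner posts, rising 10 mm above this face, their upper half flared outward, leave 30 (x) by 96 (y) mm between them.
Things that resemble listed ones, but are neither listed nor needed, are in the scene too. Several things look just like the part that bears fan_mid: the one meant starts farthest to the robot's left.

How it is judged:
By the outcome, as a careful person would: the job done as asked, in the order asked, and still so for the second after the job is handed in, with the robot touching nothing.
It also fails if it takes over 109 s, if anything falls off the work surface, if the arm or the gripper's body presses on something with over 40 N, if the wrist force passes 120 N, or if a joint passes its speed limit or range.

## Robot

A 6-joint arm with a two-finger parallel gripper is mounted at the origin on a cart in front of the work surface, level with it; the furniture and walls round the work are solid. World frame = base frame: x ahead of the robot, y to its left, z up, the work surface at z = 0. Lengths are in m, angles in rad, forces in N, time in s.
With the tool pointing down it reaches from about 0.4 to 0.825 m from the base axis. Payload 7 kg.
Tool frame: the origin (TCP) lies on the centre line of the jaws, within the pads' length; the fingertips stand tip_reach ahead of it and the grasp point (between the pads) is the TCP (tip_reach is the distance from the TCP to the fingertips, in m); z points along the fingers, y is the line along which they close (so a half turn about z gives the same grasp; the last joint's range is limited). The gripper opens to 88 mm and grips with 3 to 60 N. Pads are 19 mm wide; open, the fingers measure 130 mm over their backs; the gripper's body (78 mm by 193 mm) begins 47 mm behind the grasp point.
Start: joints at [-1.004, 0.359, 0.012, 0, -1.224, -0.288], TCP at [0.186, -0.649, 0.246] pointing down, gripper open.
Joint ranges: [-3.07, 3.07], [-1.43, 2.12], [-1.02, 1.25], [-3.03, 1.67], [-3.05, -0], [-3.03, 3.03]. Speed limits (rad/s): [2.39, 2.39, 3.01, 3.14, 3.14, 3.14].

## Interface

Orientations are given as [roll, pitch, yaw] about the fixed x, y, z axes, in that order (R = Rz(yaw) Ry(pitch) Rx(roll)).
In Python, from station import get_state, grab_frame, calibration, job_done, find_in, mark_of, tip_reach gives the robot as it stands.
- The arm moves only by the shell command python3 -m handwheel 'ROWS' [OPENING] [FORCE]. ROWS is JSON, a list of rows, each an object with "delta_pos": the shift along the world's x, y, z in units of 30 mm (1.0 is 30 mm), a list of three; "dr": the turn, a rotation vector about the world's x, y, z in degrees, a list of three. In form: [{"delta_pos": [tx, ty, tz], "dr": [rx, ry, rz]}, ...]. A call has 1 to 10 rows; each row shifts and turns the commanded pose from where the row before left it; what a row does not reach is not made up. A row lasts 1/10 s, in which the tool goes at most 50 mm and 8.59 degrees, less where a joint would pass 70% of its speed; a pose out of reach is approached as far as the arm can. A call is refused whole if a number of a shift passes 1 or a number of a turn 8.59, either way. A call with a gripper value outside its range is refused whole. OPENING is the closure, from -1 (fully open) to 1 (shut), set as the call begins (- or left out, the last holds). The fingers move at their own pace and stop on an object; FORCE is the grip in N (left out, the last holds). Time passes only in rows, so rows that do not move let the fingers close. It gives the time, the measured TCP pose, the force, the opening and the grip force at its end, in the units of the state.
- get_state(): the state, without advancing time (a new reading comes with each control period).
- grab_frame(name): name is "side" or "top"; returns the picture (420x560x3 uint8, red, green, blue); there is no depth.
- calibration(name): a dict with "fx", "fy", "cx", "cy" (pixels), "k1" (the pictures are not rectified: a ray, as slopes to the right and down, at radius r is drawn at 1 + k1 r^2 times it, then the intrinsics apply), "extrinsics" (4x4, takes a point from world to camera coordinates). Camera axes: x right, y down, z forward; pixel columns grow to the right and rows downward; lengths in m; the calibration is good to about 2 mm. A picture is of the moment at which its call begins. calibration takes no time and is no camera call.
- job_done(): hands the job in; it is judged then, once.
Trained networks look in the newest picture that a camera, given by its name, has taken for a name from the list of things; names that differ only in an ending like _2 or _b are one class to them, and where a whole thing is asked for, a point or a joint stands for the part that bears it (a point fixed in the world has none). Each returns a list of dicts, best first, with "conf" (0 to 1); they miss things now and then, are a little off and sometimes report something else, mostly with a low value. They report only what shows in the picture. A call takes as long as a camera call. They do not tell look-alikes from the thing itself.
- find_in(camera, query): "location" ([column, row] in pixels, amid what is visible of it).
- mark_of(camera, query): "location" ([column, row] in pixels: a listed point, or the origin of a listed thing).
The state is a dict: "t": time; "q": joint angles; "qd": joint speeds; "joint_efforts": joint torques, N m; "eef_pos": TCP position; "ee_rot": TCP orientation; "force": force on the tool from outside, world axes, zero at the start; "moment": the same for the moment, N m; "width": finger opening in m; "gripper_force": force on a finger pad.
Only numpy, scipy, OpenCV 4.12 (cv2) and the standard library are available. Lean on these libraries where they do the work, as an engineer would, in place of code of your own. Each camera call takes 0.05 s, during which the arm holds its last target. There are 200 camera calls.

## Working session

There is one attempt and no reset: what is moved stays moved. The work goes in short steps, Python scripts to look and compute and a shell command to move; the robot and the scene stay as the last step left them, time stands still between calls to the robot, and variables do not carry over. Pictures are saved under pics/ and viewed, at most 14 in all, crops included, and the job is handed in when it is done.

```bash
ls; mkdir -p pics; cat > h.py <<'E'
import numpy as np, cv2
from station import *
def K(c):
    return np.array([[c['fx'],0,c['cx']],[0,c['fy'],c['cy']],[0,0,1.]]), np.array([c['k1'],0,0,0,0.])
def ray(cam,px):
    c=calibration(cam);k,d=K(c);T=np.array(c['extrinsics'])
    u=cv2.undistortPoints(np.array([[px]],float),k,d)[0,0]
    R=T[:3,:3];o=-R.T@T[:3,3];v=R.T@np.array([u[0],u[1],1]);return o,v/np.linalg.norm(v)
def at_z(cam,px,z):
    o,v=ray(cam,px);return o+v*(z-o[2])/v[2]
def tri(pa,pb,ca='top',cb='side'):
    o1,v1=ray(ca,pa);o2,v2=ray(cb,pb)
    s=np.linalg.lstsq(np.c_[v1,-v2],o2-o1,rcond=None)[0]
    a=o1+s[0]*v1;b=o2+s[1]*v2;return (a+b)/2,np.linalg.norm(a-b)
def proj(cam,p):
    c=calibration(cam);k,d=K(c);T=np.array(c['extrinsics'])
    return cv2.projectPoints(np.array([p],float),cv2.Rodrigues(T[:3,:3])[0],T[:3,3],k,d)[0][0,0]
def shot(cam,f):
    im=grab_frame(cam);cv2.imwrite('pics/'+f,np.ascontiguousarray(im[:,:,::-1]));return im
N=['large_sink_mid','pin_sink_mid','bar_sink_mid','fan_mid','computer_seat','graphics_seat','power_seat']
E
python3 - <<'E'
from h import *
np.set_printoptions(precision=4,suppress=True)
print(tip_reach if not callable(tip_reach) else tip_reach())
for c in('top','side'):
    shot(c,c+'0.png');x=calibration(c);T=np.array(x['extrinsics']);print(c,x['fx'],x['k1'],-T[:3,:3].T@T[:3,3],T[:3,:3].tolist())
    for n in N: print(n,[(np.round(m['location'],1).tolist(),round(m['conf'],2)) for m in mark_of(c,n)])
print(get_state())
E
```

```text
pics
0.019
top 529.4053528186272 -0.07045343965130181 [ 0.4483 -0.1354  1.2332] [[0.004443610018786804, -0.9996133012699834, 0.027449995521434744], [-0.9991169824110582, -0.005584921248213625, -0.04164209543806175], [0.041779298555891645, -0.027240715460081097, -0.9987554423548343]]
large_sink_mid [([377.9, 189.2], 0.96)]
pin_sink_mid [([264.7, 243.6], 0.77), ([325.5, 243.0], 0.23)]
bar_sink_mid [([327.6, 243.7], 0.56)]
fan_mid [([370.3, 241.2], 0.94), ([414.9, 234.3], 0.58)]
computer_seat [([214.6, 207.9], 0.59)]
graphics_seat [([309.0, 170.0], 0.79), ([218.0, 210.4], 0.72)]
power_seat [([125.4, 219.5], 0.78)]
side 483.9810958253887 -0.05836480441840138 [0.0063 1.0148 0.6216] [[-0.910416269179201, -0.4134969695368998, 0.012746489619688963], [-0.18315518818426205, 0.3752515922193765, -0.9086475772146263], [0.3709398790302982, -0.829582122951443, -0.41736926986107253]]
large_sink_mid [([296.7, 188.9], 0.59)]
pin_sink_mid [([300.3, 227.5], 0.59)]
bar_sink_mid [([317.7, 213.3], 0.81)]
fan_mid [([327.6, 197.9], 0.46), ([335.8, 185.3], 0.42)]
computer_seat [([263.6, 240.1], 0.6)]
graphics_seat [([262.9, 204.2], 0.69)]
power_seat []
{'t': 0.8, 'q': array([-1.0039,  0.3585,  0.0119, -0.    , -1.2241, -0.2881]), 'qd': array([ 0.0017, -0.0003, -0.0017, -0.0022,  0.0003,  0.0009]), 'joint_efforts': array([  0.0005, -58.2285,  29.328 ,   7.0021,   0.0126,  -0.    ]), 'eef_pos': array([ 0.1857, -0.6489,  0.2456]), 'ee_rot': array([-3.1415,  0.    , -2.8628]), 'force': array([0.2368, 1.1551, 0.1127]), 'moment': array([ 0.    ,  0.0182, -0.031 ]), 'gripper_force': 0.0, 'width': 0.08772117108029577}
```

```bash
python3 - <<'E'
import cv2
a=cv2.imread('pics/top0.png')[110:320,60:460];cv2.imwrite('pics/t1.png',cv2.resize(a,None,fx=2,fy=2,interpolation=cv2.INTER_CUBIC))
a=cv2.imread('pics/side0.png')[120:320,120:440];cv2.imwrite('pics/s1.png',cv2.resize(a,None,fx=2.5,fy=2.5,interpolation=cv2.INTER_CUBIC))
E
```

```text
(no output)
```

View pics/t1.png

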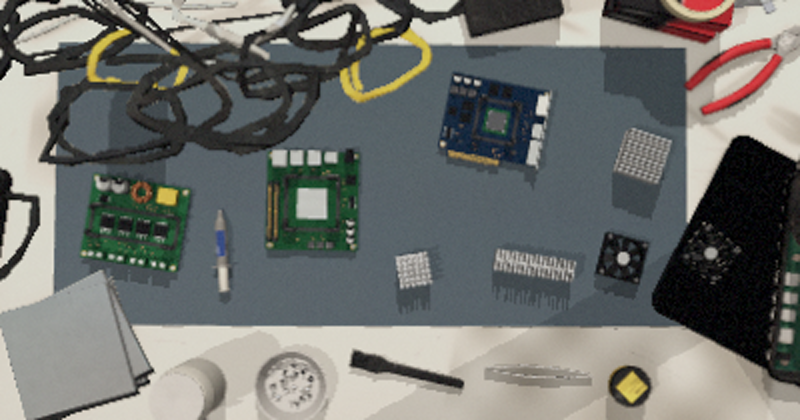

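View pics/s1.png

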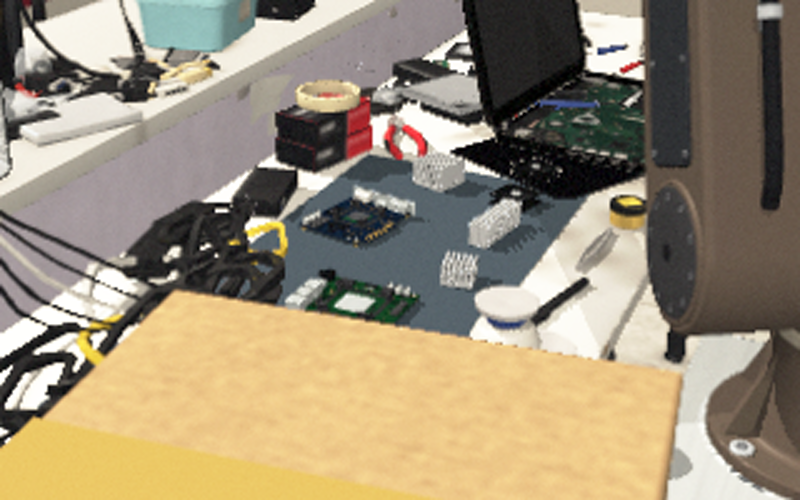

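The top view shows the power board at crop (135,222), the computer board at (312,203), the graphics card at (497,120), the large sink at (642,155), the pin sink at (413,270) and the bar at (535,263). 

There are two fan candidates, one on the mat at (622,258), full-image px (371,239), and one on the laptop at (711,252), px (415,236). Image left is +y, the robot's left, so the mat one is meant. I'll enlarge these as rectified crops to confirm.

```bash
cat >> h.py <<'E'
def avg(cam,n): return np.mean([grab_frame(cam).astype(float) for _ in range(n)],0)
def rect(im,cam,cx,cy,z,half,ppm=2000):
    # bird view at height z: image up=+x, left=+y
    n=int(half*ppm); g=np.arange(-n,n)/ppm
    Y,X=np.meshgrid(-g,-g); P=np.stack([cx+X,cy+Y,np.full_like(X,z)],-1).reshape(-1,3)
    c=calibration(cam);k,d=K(c);T=np.array(c['extrinsics'])
    uv=cv2.projectPoints(P,cv2.Rodrigues(T[:3,:3])[0],T[:3,3],k,d)[0].reshape(2*n,2*n,2).astype(np.float32)
    return cv2.remap(np.clip(im,0,255).astype(np.uint8)[:,:,::-1].copy(),uv[...,0],uv[...,1],cv2.INTER_CUBIC)
E
python3 - <<'E'
from h import *
np.set_printoptions(precision=4,suppress=True)
im=avg('top',8);np.save('top.npy',im)
S={'large_sink_mid':((378,189),(296.7,188.9),.034),'pin_sink_mid':((264.7,243.6),(300.3,227.5),.026),'bar_sink_mid':((327.6,243.7),(317.7,213.3),.030),'fan_mid':((370.3,241.2),(327.6,197.9),.015),'fan2':((414.9,234.3),(335.8,185.3),.015),'computer_seat':((214.6,207.9),(263.6,240.1),.012),'graphics_seat':((309,170),(262.9,204.2),.012),'power_seat':((125.4,219.5),None,.012)}
out=[]
for n,(a,b,h) in S.items():
    z=h/2 if 'seat' not in n else h
    p=at_z('top',a,z); t=tri(a,b) if b else None
    print(n,p,t)
    q=np.round(p,2);w=.06 if 'power' in n or 'bar' in n else .05
    r=cv2.resize(rect(im,'top',q[0],q[1],h,w),(200,200));cv2.putText(r,n[:5]+str(q[:2]),(2,10),0,.35,(0,255,255));out.append(r)
m=np.vstack([np.hstack(out[:4]),np.hstack(out[4:])]);cv2.imwrite('pics/m1.png',m)
E
```

```text
large_sink_mid [ 0.5557 -0.4061  0.017 ] (array([ 0.5534, -0.4075,  0.0148]), np.float64(0.005421057721958818))
pin_sink_mid [ 0.4282 -0.1437  0.013 ] (array([ 0.4309, -0.1427,  0.0136]), np.float64(0.005748244139482019))
bar_sink_mid [ 0.4285 -0.2887  0.015 ] (array([ 0.4304, -0.2901, -0.0028]), np.float64(0.004726674013239455))
fan_mid [ 0.4345 -0.3896  0.0075] (array([ 0.4345, -0.389 ,  0.0109]), np.float64(9.551240611508404e-05))
fan2 [ 0.4509 -0.4953  0.0075] (array([ 0.4458, -0.4947,  0.0158]), np.float64(0.010681296808923602))
computer_seat [ 0.5098 -0.0278  0.012 ] (array([ 0.5035, -0.0303,  0.0108]), np.float64(0.013697589350775379))
graphics_seat [ 0.5992 -0.2457  0.012 ] (array([ 0.5995, -0.2454,  0.013 ]), np.float64(0.0008874078966776685))
power_seat [0.4819 0.1776 0.012 ] None
```

View pics/m1.png

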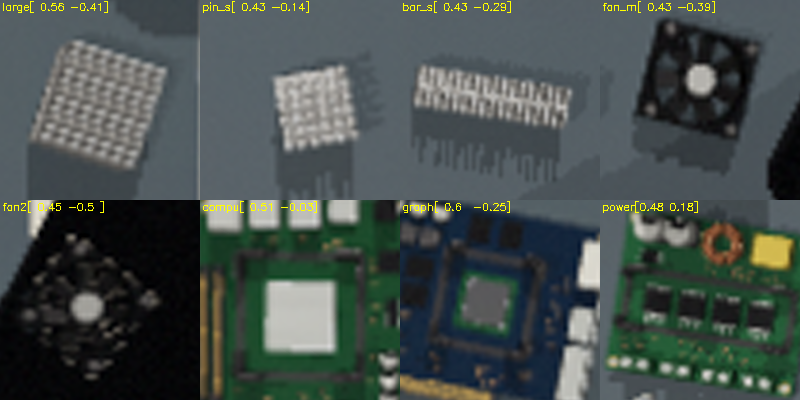

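Confirmed: the mat fan at (371,239), near world (0.435,-0.39), is the leftmost. The other one lies on the laptop. Next I'll fit known-size rectangles for centre and yaw.

```bash
cat >> h.py <<'E'
from scipy.optimize import differential_evolution
from scipy.ndimage import map_coordinates
def fit(im,ch,cam,c0,z,sx,sy,yaw0,rng=.012,yr=.2,seed=0):
    # im float RGB; ch weights; maximise inner-band minus outer-band contrast of a rectangle (world sizes sx,sy)
    g=cv2.GaussianBlur((im@np.array(ch,float)),(0,0),0.8)
    c=calibration(cam);k,d=K(c);T=np.array(c['extrinsics']);rv=cv2.Rodrigues(T[:3,:3])[0]
    u=np.linspace(-.94,.94,41)
    def ring(o):
        a,b=sx/2+o,sy/2+o
        return np.r_[np.c_[u*sx/2,0*u+b],np.c_[u*sx/2,0*u-b],np.c_[0*u+a,u*sy/2],np.c_[0*u-a,u*sy/2]]
    ins=np.vstack([ring(-o) for o in(.001,.0025,.004)]);out=np.vstack([ring(o) for o in(.001,.0025,.004)])
    A=np.vstack([ins,out]);n=len(ins)
    def f(p):
        cs,sn=np.cos(p[2]),np.sin(p[2])
        P=np.c_[p[0]+A[:,0]*cs-A[:,1]*sn,p[1]+A[:,0]*sn+A[:,1]*cs,np.full(len(A),z)]
        q=cv2.projectPoints(P,rv,T[:3,3],k,d)[0][:,0]
        v=map_coordinates(g,[q[:,1],q[:,0]],order=1,mode='nearest');return v[n:].mean()-v[:n].mean()
    r=differential_evolution(f,[(c0[0]-rng,c0[0]+rng),(c0[1]-rng,c0[1]+rng),(yaw0-yr,yaw0+yr)],seed=seed,tol=1e-6,maxiter=150)
    return r.x,-r.fun
def draw(r,cx,cy,half,x,sx,sy,ppm=2000,col=(0,0,255)):
    s=np.array([[1,1],[1,-1],[-1,-1],[-1,1]])*[sx/2,sy/2]
    w=s@np.array([[np.cos(x[2]),np.sin(x[2])],[-np.sin(x[2]),np.cos(x[2])]])+x[:2]
    px=np.c_[half-(w[:,1]-cy),half-(w[:,0]-cx)]*ppm
    cv2.polylines(r,[px.astype(np.int32)],True,col,1)
E
python3 - <<'E'
from h import *
im=np.load('top.npy');G=(.33,.33,.33);D=(-.33,-.33,-.33)
L=[('large',G,(.558,-.408),.034,.05,.05,-.3),('pin',G,(.427,-.138),.026,.036,.036,.15),('bar',G,(.43,-.29),.03,.024,.09,-.15),('fan',D,(.44,-.39),.015,.05,.05,-.25),
('comp',G,(.5098,-.028),.012,.034,.034,0),('graph',(1,-.5,0),(.599,-.2457),.012,.022,.022,-.15),('power',(0,-1,0),(.482,.178),.012,.015,.079,-.1),
('cboard',(0.3,.3,-.8),(.51,-.03),.003,.114,.106,0),('gboard',(-1,-.5,.5),(.6,-.245),.003,.09,.118,-.15),('pboard',(0,1,-1),(.485,.178),.003,.098,.114,-.12)]
out=[]
for n,ch,c0,z,sx,sy,y in L:
    x,s=fit(im,ch,'top',c0,z,sx,sy,y,rng=.012 if 'board' not in n else .02)
    print(n,np.round(x[:2],4),round(np.degrees(x[2]),1),round(s,1))
    if 'board' in n: continue
    h=.055 if n in('bar','power') else .04
    r=cv2.resize(rect(im,'top',c0[0],c0[1],z,h,5000),None,fx=1,fy=1);draw(r,*c0,h,x,sx,sy,5000);out.append(cv2.resize(r,(200,200) if 0 else (260,260)))
out.append(out[0]*0);out.append(out[0]*0)
m=np.vstack([np.hstack(out[:3]),np.hstack(out[3:6])]);cv2.imwrite('pics/m2.png',m[:, :800]);cv2.imwrite('pics/m3.png',out[6])
E
```

```text
large [ 0.5585 -0.4121] -18.6 22.4
pin [ 0.4262 -0.1474] 10.0 48.5
bar [ 0.432  -0.2855] -8.9 31.5
fan [ 0.4409 -0.388 ] -14.4 31.0
comp [ 0.502 -0.03 ] -1.1 87.5
graph [ 0.5987 -0.2428] -11.5 29.7
power [0.4745 0.1743] -9.4 30.2
cboard [ 0.5049 -0.03  ] -0.2 10.4
gboard [ 0.6045 -0.2287] -11.7 45.5
pboard [0.4779 0.176 ] -9.4 20.2
```

View pics/m2.png

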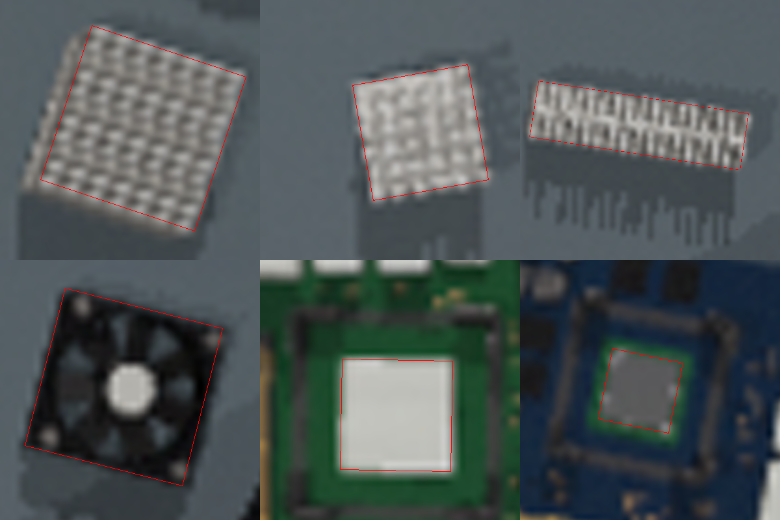

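The overlays sit well on all four parts and on the computer and graphics chips, in both centre and yaw. I'll check the power row and the fin direction next.

```bash
python3 - <<'E'
from h import *
im=np.load('top.npy')
# fin direction: sinusoid fit on raw pixels of the large top
g=im.mean(2);c=calibration('top');x,y,t=.5585,-.4121,np.radians(-18.6)
uv=proj('top',[x,y,.034]);u0,v0=int(uv[0]),int(uv[1]);S=[];
for v in range(v0-16,v0+17):
    for u in range(u0-16,u0+17):
        p=at_z('top',(u,v),.034);d=p[:2]-[x,y];a=d[0]*np.cos(t)+d[1]*np.sin(t);b=-d[0]*np.sin(t)+d[1]*np.cos(t)
        if max(abs(a),abs(b))<.022:S.append((a,b,g[v,u]))
S=np.array(S);I=S[:,2]-S[:,2].mean()
for k,nm in((0,'varies along x (fins along y)'),(1,'varies along y (fins along x)')):
    best=max((abs((I*np.exp(2j*np.pi*S[:,k]/p)).mean())*2/I.std(),p) for p in np.arange(.0025,.010,.00005));print(nm,best)
r=rect(im,'top',.48,.176,.012,.06,5000)
draw(r,.48,.176,.06,(.4745,.1743,np.radians(-9.4)),.015,.079,5000)
draw(r,.48,.176,.06,(.4745,.1743,np.radians(-9.4)),.03,.096,5000,(0,255,255))
r2=rect(im,'top',.505,-.03,.012,.06,5000)
draw(r2,.505,-.03,.06,(.502,-.03,np.radians(-1)),.056,.056,5000,(0,255,255))
cv2.imwrite('pics/m4.png',cv2.resize(np.hstack([r,r2]),(800,400)))
E
```

```text
varies along x (fins along y) (np.float64(0.8989826007280315), np.float64(0.004850000000000006))
varies along y (fins along x) (np.float64(0.8168597951431757), np.float64(0.007250000000000013))
```

View pics/m4.png

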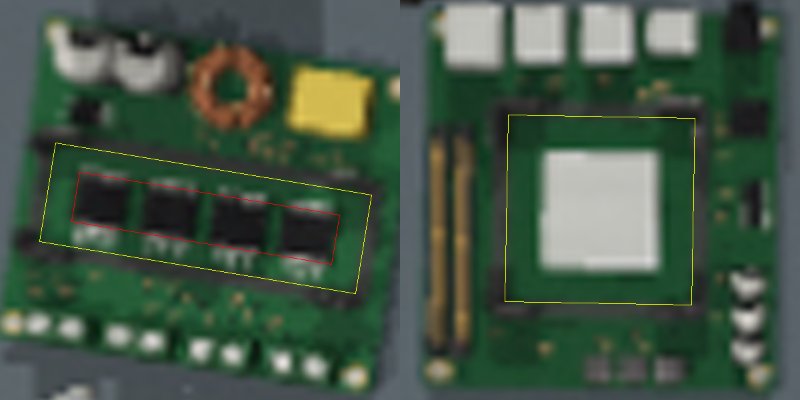

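The red row fit and the yellow post openings match the picture. The fins run along y: the score is strongest there and the shadow is solid. Before moving I'll check where the laptop lid stands relative to the start pose.

```bash
python3 - <<'E'
import cv2,numpy as np
a=cv2.imread('pics/top0.png')[:,300:560];b=cv2.imread('pics/side0.png')[60:270,270:420]
cv2.imwrite('pics/r1.png',np.hstack([cv2.resize(a,(370,598)),cv2.resize(b,(425,598))]))
from h import *
print(proj('side',[.186,-.649,.246]),proj('side',[.5585,-.4121,.246]),proj('top',[.186,-.649,.246]))
E
```

```text
[427.04977559 118.74235845] [297.33690589 121.02771542] [529.22533466 372.69965185]
```

View pics/r1.png

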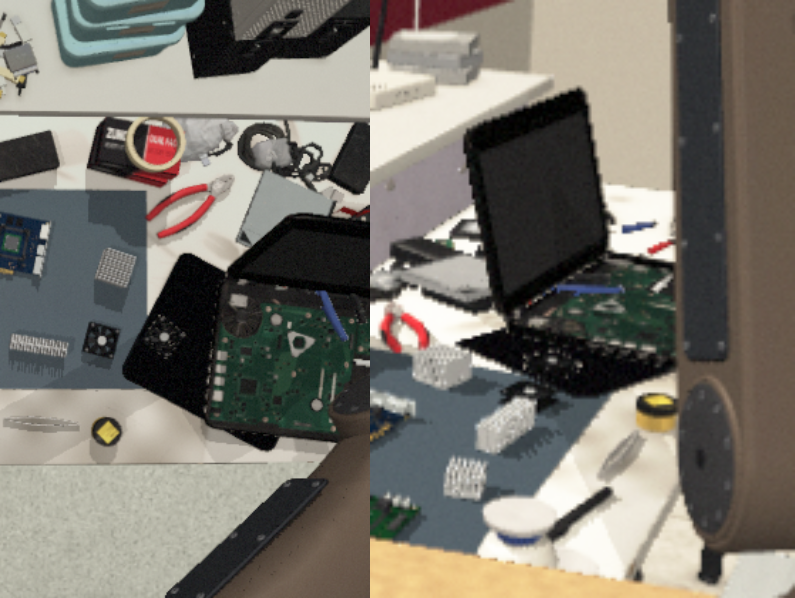

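The lid stands at x>0.5 and y<-0.58, so I'll go left first, then forward.

```bash
python3 -m handwheel '[{"delta_pos":[0.6,0.986,0],"dr":[0,0,-4.33]},{"delta_pos":[0.6,0.986,0],"dr":[0,0,-4.33]},{"delta_pos":[0.6,0.986,0],"dr":[0,0,-4.33]},{"delta_pos":[0.6,0.986,0],"dr":[0,0,-4.33]},{"delta_pos":[0.6,0.986,0],"dr":[0,0,-4.33]},{"delta_pos":[0.6,0.986,0],"dr":[0,0,-4.33]},{"delta_pos":[0.6,0.986,0],"dr":[0,0,-4.33]},{"delta_pos":[0.6,0.986,0],"dr":[0,0,-4.33]}]' -1 && python3 -m handwheel '[{"delta_pos":[0.95,0,0],"dr":[0,0,0]},{"delta_pos":[0.95,0,0],"dr":[0,0,0]},{"delta_pos":[0.95,0,0],"dr":[0,0,0]},{"delta_pos":[0.95,0,0],"dr":[0,0,0]},{"delta_pos":[0.95,0,-0.7],"dr":[0,0,0]},{"delta_pos":[0.95,0,-0.7],"dr":[0,0,0]},{"delta_pos":[0.95,0,-0.7],"dr":[0,0,0]},{"delta_pos":[0.98,0,-0.7],"dr":[0,0,0]},{"delta_pos":[0,0,0],"dr":[0,0,0]}]'
```

```text
t: 2.0
eef_pos: [0.3303, -0.4111, 0.2458]
ee_rot: [-3.141, 0.001, 2.813]
force: [1.2, -0.1, -0.3]
width: 0.0877
gripper_force: 0.0
t: 2.9
eef_pos: [0.56, -0.4111, 0.1568]
ee_rot: [3.141, -0.005, 2.817]
force: [-0.6, 0.7, -2.1]
width: 0.0877
gripper_force: 0.0
```

```bash
python3 -m handwheel '[{"delta_pos":[0,0,-0.9],"dr":[0,0,0]},{"delta_pos":[0,0,-0.9],"dr":[0,0,0]},{"delta_pos":[0,0,-0.9],"dr":[0,0,0]},{"delta_pos":[0,0,-0.9],"dr":[0,0,0]},{"delta_pos":[0,0,-0.62],"dr":[0,0,0]},{"delta_pos":[0,0,0],"dr":[0,0,0]},{"delta_pos":[0,0,0],"dr":[0,0,0]}]' && python3 -m handwheel '[{"delta_pos":[0,0,0],"dr":[0,0,0]},{"delta_pos":[0,0,0],"dr":[0,0,0]},{"delta_pos":[0,0,0],"dr":[0,0,0]},{"delta_pos":[0,0,0],"dr":[0,0,0]},{"delta_pos":[0,0,0],"dr":[0,0,0]},{"delta_pos":[0,0,0],"dr":[0,0,0]},{"delta_pos":[0,0,0],"dr":[0,0,0]}]' 1 20
```

```text
t: 3.6
eef_pos: [0.5587, -0.4126, 0.0357]
ee_rot: [-3.141, 0.0, 2.816]
force: [-0.4, -1.0, 0.3]
width: 0.0875
gripper_force: 0.0
t: 4.3
eef_pos: [0.5587, -0.4123, 0.0352]
ee_rot: [-3.142, 0.0, 2.816]
force: [-1.9, 0.5, 3.5]
width: 0.0499
gripper_force: 20.0
```

```bash
python3 -m handwheel '[{"delta_pos":[0,0,0.75],"dr":[0,0,0]},{"delta_pos":[0,0,0.75],"dr":[0,0,0]},{"delta_pos":[0,0,0.75],"dr":[0,0,0]},{"delta_pos":[0,0,0.75],"dr":[0,0,0]},{"delta_pos":[-0.145,0.98,0],"dr":[0,0,1.385]},{"delta_pos":[-0.145,0.98,0],"dr":[0,0,1.385]},{"delta_pos":[-0.145,0.98,0],"dr":[0,0,1.385]},{"delta_pos":[-0.145,0.98,0],"dr":[0,0,1.385]},{"delta_pos":[-0.145,0.98,0],"dr":[0,0,1.385]},{"delta_pos":[-0.145,0.98,0],"dr":[0,0,1.385]}]' && python3 -m handwheel '[{"delta_pos":[-0.145,0.98,0],"dr":[0,0,1.385]},{"delta_pos":[-0.145,0.98,0],"dr":[0,0,1.385]},{"delta_pos":[-0.145,0.98,0],"dr":[0,0,1.385]},{"delta_pos":[-0.145,0.98,0],"dr":[0,0,1.385]},{"delta_pos":[-0.145,0.98,-0.4],"dr":[0,0,1.385]},{"delta_pos":[-0.145,0.98,-0.5],"dr":[0,0,1.385]},{"delta_pos":[-0.145,0.98,-0.5],"dr":[0,0,1.385]},{"delta_pos":[0,0,-0.2],"dr":[0,0,0]},{"delta_pos":[0,0,0],"dr":[0,0,0]},{"delta_pos":[0,0,0],"dr":[0,0,0]}]'; python3 - <<'E'
from h import *
shot('side','s2.png');a=cv2.imread('pics/s2.png')[170:290,200:340];cv2.imwrite('pics/s2c.png',cv2.resize(a,None,fx=5,fy=5,interpolation=cv2.INTER_CUBIC))
E
```

```text
t: 5.3
eef_pos: [0.532, -0.2347, 0.1247]
ee_rot: [3.141, -0.0, 2.962]
force: [0.6, 1.0, -1.5]
width: 0.0496
gripper_force: 20.0
t: 6.3
eef_pos: [0.5023, -0.0305, 0.0771]
ee_rot: [-3.141, -0.0, 3.13]
force: [0.3, 0.0, 0.2]
width: 0.0498
gripper_force: 20.0
```

View pics/s2c.png

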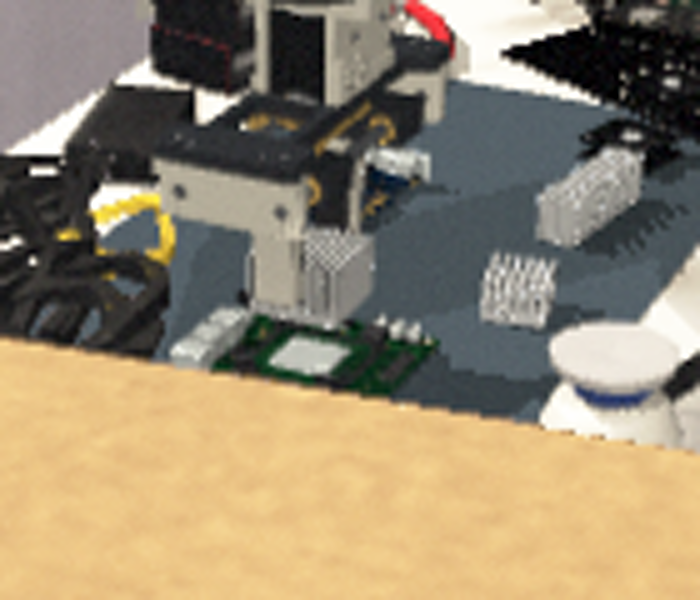

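The sink hangs level over the computer board, with the chip in view at crop (312,353). Lowering now.

```bash
python3 -m handwheel '[{"delta_pos":[0,0,-0.35],"dr":[0,0,0]},{"delta_pos":[0,0,-0.25],"dr":[0,0,0]},{"delta_pos":[0,0,-0.2],"dr":[0,0,0]},{"delta_pos":[0,0,-0.1],"dr":[0,0,0]},{"delta_pos":[0,0,-0.07],"dr":[0,0,0]},{"delta_pos":[0,0,0],"dr":[0,0,0]},{"delta_pos":[0,0,0],"dr":[0,0,0]}]'
```

```text
t: 7.05
eef_pos: [0.5022, -0.03, 0.048]
ee_rot: [3.142, 0.0, 3.13]
force: [-0.2, 0.9, -0.8]
width: 0.0497
gripper_force: 20.0
```

```bash
python3 -m handwheel '[{"delta_pos":[0,0,-0.03],"dr":[0,0,0]},{"delta_pos":[0,0,-0.02],"dr":[0,0,0]},{"delta_pos":[0,0,0],"dr":[0,0,0]}]' && python3 -m handwheel '[{"delta_pos":[0,0,0],"dr":[0,0,0]},{"delta_pos":[0,0,0],"dr":[0,0,0]},{"delta_pos":[0,0,0],"dr":[0,0,0]}]' -0.36 && python3 -m handwheel '[{"delta_pos":[0,0,0.5],"dr":[0,0,0]},{"delta_pos":[0,0,0.9],"dr":[0,0,0]},{"delta_pos":[0,0,0.9],"dr":[0,0,0]},{"delta_pos":[0,0,0.7],"dr":[0,0,0]},{"delta_pos":[-0.6,-1,0],"dr":[0,0,0]},{"delta_pos":[-0.6,-1,0],"dr":[0,0,0]},{"delta_pos":[-0.6,-1,0],"dr":[0,0,0]},{"delta_pos":[-0.6,-0.9,0],"dr":[0,0,0]},{"delta_pos":[0,0,0],"dr":[0,0,0]}]' -1;  python3 - <<'E'
from h import *
shot('side','s3.png');im=avg('top',6);np.save('top2.npy',im)
for z in(.046,.034): print(fit(im,(.33,.33,.33),'top',(.502,-.03),z,.05,.05,0))
E
```

```text
t: 7.35
eef_pos: [0.5021, -0.03, 0.0464]
ee_rot: [3.142, 0.0, 3.13]
force: [0.1, 0.2, -1.8]
width: 0.0496
gripper_force: 20.0
t: 7.65
eef_pos: [0.5022, -0.0301, 0.0465]
ee_rot: [3.142, 0.0, 3.13]
force: [0.1, -1.2, 0.5]
width: 0.059
gripper_force: 0.0
t: 8.55
eef_pos: [0.4276, -0.149, 0.1363]
ee_rot: [3.141, -0.001, 3.127]
force: [-0.1, -0.4, 0.1]
width: 0.0875
gripper_force: 0.0
(array([ 5.02474396e-01, -3.01912183e-02, -1.94476207e-04]), np.float64(51.42688958034252))
(array([ 0.50335569, -0.02906459, -0.00427286]), np.float64(51.95602947825222))
```

Large sink is seated at (0.5025, -0.030), yaw 0, within about 0.5 mm of the command. Now the pin sink, gripped along its x.

```bash
python3 -m handwheel '[{"delta_pos":[-0.06,0,0],"dr":[0,0,-7.94]},{"delta_pos":[-0.07,0,0],"dr":[0,0,-7.94]},{"delta_pos":[0,0,0],"dr":[0,0,-7.94]},{"delta_pos":[0,0,0],"dr":[0,0,-7.94]},{"delta_pos":[0,0,0],"dr":[0,0,-7.94]},{"delta_pos":[0,0,-0.3],"dr":[0,0,-7.94]},{"delta_pos":[0,0,-0.3],"dr":[0,0,-7.94]},{"delta_pos":[0,0,-0.3],"dr":[0,0,-7.94]},{"delta_pos":[0,0,-0.3],"dr":[0,0,-7.94]},{"delta_pos":[0,0,0],"dr":[0,0,-7.94]}]' && python3 -m handwheel '[{"delta_pos":[0,0,-0.7],"dr":[0,0,0]},{"delta_pos":[0,0,-0.7],"dr":[0,0,0]},{"delta_pos":[0,0,-0.6],"dr":[0,0,0]},{"delta_pos":[0,0,-0.3],"dr":[0,0,0]},{"delta_pos":[0,0,0],"dr":[0,0,0]},{"delta_pos":[0,0,0],"dr":[0,0,0]}]' && python3 -m handwheel '[{"delta_pos":[0,0,0],"dr":[0,0,0]},{"delta_pos":[0,0,0],"dr":[0,0,0]},{"delta_pos":[0,0,0],"dr":[0,0,0]},{"delta_pos":[0,0,0],"dr":[0,0,0]},{"delta_pos":[0,0,0],"dr":[0,0,0]},{"delta_pos":[0,0,0],"dr":[0,0,0]},{"delta_pos":[0,0,0],"dr":[0,0,0]},{"delta_pos":[0,0,0],"dr":[0,0,0]}]' 1 15
```

```text
t: 9.9
eef_pos: [0.4261, -0.152, 0.099]
ee_rot: [-3.141, -0.013, 1.751]
force: [0.0, 0.8, -0.7]
width: 0.0877
gripper_force: 0.0
t: 10.5
eef_pos: [0.4271, -0.1527, 0.0315]
ee_rot: [3.14, -0.013, 1.752]
force: [0.6, -0.2, 0.0]
width: 0.0874
gripper_force: 0.0
t: 11.3
eef_pos: [0.4266, -0.153, 0.0312]
ee_rot: [3.14, -0.013, 1.751]
force: [0.9, 0.1, 1.0]
width: 0.0358
gripper_force: 15.0
```

```bash
python3 -m handwheel '[{"delta_pos":[0,0,0.5],"dr":[0,0,0]},{"delta_pos":[0,0,0.9],"dr":[0,0,0]},{"delta_pos":[0.71,-0.397,0.9],"dr":[0,0,-2.74]},{"delta_pos":[0.71,-0.397,0.3],"dr":[0,0,-2.74]},{"delta_pos":[0.71,-0.397,0],"dr":[0,0,-2.74]},{"delta_pos":[0.71,-0.397,0],"dr":[0,0,-2.74]},{"delta_pos":[0.71,-0.397,0],"dr":[0,0,-2.74]},{"delta_pos":[0.71,-0.397,0],"dr":[0,0,-2.74]},{"delta_pos":[0.71,-0.397,0],"dr":[0,0,-2.74]},{"delta_pos":[0.71,-0.397,0],"dr":[0,0,-2.74]}]' && python3 -m handwheel '[{"delta_pos":[0,0,-0.5],"dr":[0,0,0]},{"delta_pos":[0,0,-0.5],"dr":[0,0,0]},{"delta_pos":[0,0,-0.1],"dr":[0,0,0]},{"delta_pos":[0,0,0],"dr":[0,0,0]},{"delta_pos":[0,0,0],"dr":[0,0,0]}]'; python3 - <<'E'
from h import *
shot('side','s4.png');a=cv2.imread('pics/s4.png')[140:260,190:330];cv2.imwrite('pics/s4c.png',cv2.resize(a,None,fx=4,fy=4,interpolation=cv2.INTER_CUBIC))
E
```

```text
t: 12.3
eef_pos: [0.5925, -0.2826, 0.1049]
ee_rot: [3.13, -0.088, 1.421]
force: [0.3, 0.5, -1.2]
width: 0.0356
gripper_force: 15.0
t: 12.8
eef_pos: [0.5919, -0.2815, 0.0729]
ee_rot: [3.129, -0.088, 1.424]
force: [0.0, -0.2, -0.3]
width: 0.0356
gripper_force: 15.0
```

View pics/s4c.png

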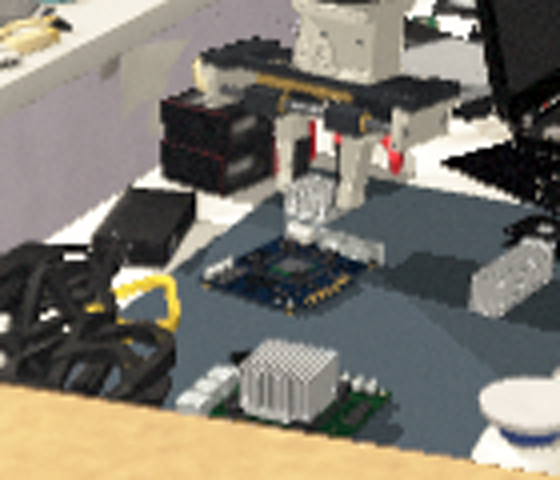

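The pin sink is held, but the pose is off: about 33 mm in y and 5° of tilt. That looks like a joint limit.

```bash
python3 -c "
from h import *
s=get_state();print(np.round(s['q'],3),s['eef_pos'],s['ee_rot'])"
```

```text
[-0.199  0.483 -0.176 -0.112 -0.906 -3.021] [ 0.59218423 -0.28166688  0.0732274 ] [ 3.12788713 -0.08756296  1.42372906]
```

Joint 6 is at its limit, so the grip should be turned half round instead, which is equivalent for the square sink. I'll work out the untilting rotation.

```bash
cat >> h.py <<'E'
from scipy.spatial.transform import Rotation as Rot
def R3(r): return Rot.from_euler('xyz',r)
E
python3 -c "
from h import *
s=get_state();R=R3(s['ee_rot']);Rp=R3([3.14,-.013,1.751])
for dyaw in (81.5,): print(np.degrees((Rot.from_euler('z',np.radians(dyaw)-1.751)*Rp*R.inv()).as_rotvec()))
"
```

```text
[-4.12353486  1.3144893  -0.03874171]
```

```bash
python3 -m handwheel '[{"delta_pos":[0,0,0.4],"dr":[0,0,8.5]},{"delta_pos":[0,0,0.4],"dr":[0,0,8.5]},{"delta_pos":[0,0,0.4],"dr":[0,0,8.5]},{"delta_pos":[0,0,0],"dr":[0,0,8.5]},{"delta_pos":[0,0,0],"dr":[0,0,8.5]},{"delta_pos":[0,0,0],"dr":[0,0,8.5]},{"delta_pos":[0,0,0],"dr":[0,0,8.5]},{"delta_pos":[0,0,0],"dr":[0,0,8.5]},{"delta_pos":[0,0,0],"dr":[0,0,8.5]},{"delta_pos":[0,0,0],"dr":[0,0,8.5]}]' && python3 -m handwheel '[{"delta_pos":[0,0,0],"dr":[0,0,8.5]},{"delta_pos":[0,0,0],"dr":[0,0,8.5]},{"delta_pos":[0,0,0],"dr":[0,0,8.5]},{"delta_pos":[0,0,0],"dr":[0,0,8.5]},{"delta_pos":[0,0,0],"dr":[0,0,8.5]},{"delta_pos":[0,0,0],"dr":[0,0,8.5]},{"delta_pos":[0,0,0],"dr":[0,0,8.5]},{"delta_pos":[0,0,0],"dr":[0,0,0]},{"delta_pos":[0,0,0],"dr":[0,0,0]}]';  python3 -c "
from h import *
s=get_state();R=R3(s['ee_rot']);Rp=R3([3.14,-.013,1.751]);p=s['eef_pos']
print(np.round(s['q'],3),np.degrees((Rot.from_euler('z',np.radians(258.4)-1.751)*Rp*R.inv()).as_rotvec()),(np.array([.5998,-.2373,.073])-p)/.03)"
```

```text
t: 13.85
eef_pos: [0.5923, -0.2818, 0.1095]
ee_rot: [3.129, -0.086, 2.913]
force: [0.0, -0.1, 0.7]
width: 0.0357
gripper_force: 15.0
t: 14.75
eef_pos: [0.5922, -0.2818, 0.1093]
ee_rot: [3.13, -0.087, -2.342]
force: [0.4, -0.2, -0.8]
width: 0.0361
gripper_force: 15.0
[-0.113  0.459 -0.197  0.074 -0.979 -0.703] [ 3.53124204 -2.53504849 32.61721014] [ 0.25374658  1.48334354 -1.208334  ]
```

```bash
python3 -m handwheel '[{"delta_pos":[0.06,0.37,0],"dr":[0.88,-0.63,8.15]},{"delta_pos":[0.06,0.37,0],"dr":[0.88,-0.63,8.15]},{"delta_pos":[0.06,0.37,0],"dr":[0.88,-0.63,8.15]},{"delta_pos":[0.07,0.37,0],"dr":[0.88,-0.63,8.15]},{"delta_pos":[0,0,-0.4],"dr":[0,0,0]},{"delta_pos":[0,0,-0.4],"dr":[0,0,0]},{"delta_pos":[0,0,-0.2],"dr":[0,0,0]},{"delta_pos":[0,0,0],"dr":[0,0,0]},{"delta_pos":[0,0,0],"dr":[0,0,0]}]';  python3 -c "
from h import *
s=get_state();R=R3(s['ee_rot']);Rp=R3([3.14,-.013,1.751]);p=s['eef_pos']
print(np.round(s['q'],3),np.degrees((Rot.from_euler('z',np.radians(258.4)-1.751)*Rp*R.inv()).as_rotvec()),(np.array([.5998,-.2373,.0435])-p)/.03)
shot('side','s5.png');a=cv2.imread('pics/s5.png')[140:260,190:330];cv2.imwrite('pics/s5c.png',cv2.resize(a,None,fx=5,fy=5,interpolation=cv2.INTER_CUBIC))"
```

```text
t: 15.65
eef_pos: [0.5993, -0.2379, 0.0779]
ee_rot: [3.138, -0.014, -1.771]
force: [0.8, -0.7, -0.4]
width: 0.0361
gripper_force: 15.0
[-0.068  0.455 -0.263  0.018 -0.859 -0.145] [ 0.05586592 -0.13040202 -0.10614499] [ 0.01809742  0.02160444 -1.14569994]
```

View pics/s5c.png

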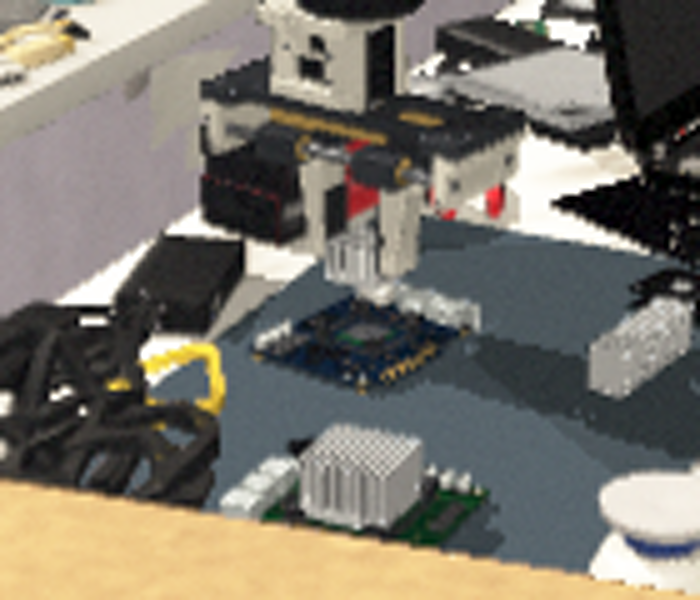

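Sink is level above the graphics card; large sink sits flat between its posts. Lowering.

```bash
python3 -m handwheel '[{"delta_pos":[0.02,0.02,-0.4],"dr":[0,0,0]},{"delta_pos":[0,0,-0.3],"dr":[0,0,0]},{"delta_pos":[0,0,-0.2],"dr":[0,0,0]},{"delta_pos":[0,0,-0.15],"dr":[0,0,0]},{"delta_pos":[0,0,-0.08],"dr":[0,0,0]},{"delta_pos":[0,0,-0.03],"dr":[0,0,0]},{"delta_pos":[0,0,0],"dr":[0,0,0]},{"delta_pos":[0,0,0],"dr":[0,0,0]}]'
```

```text
t: 16.5
eef_pos: [0.6003, -0.2371, 0.044]
ee_rot: [3.14, -0.014, -1.77]
force: [-0.9, 0.4, -0.6]
width: 0.0359
gripper_force: 15.0
```

```bash
python3 -m handwheel '[{"delta_pos":[0,0,-0.025],"dr":[0,0,0]},{"delta_pos":[0,0,-0.02],"dr":[0,0,0]},{"delta_pos":[0,0,0],"dr":[0,0,0]}]' && python3 -m handwheel '[{"delta_pos":[0,0,0],"dr":[0,0,0]},{"delta_pos":[0,0,0],"dr":[0,0,0]},{"delta_pos":[0,0,0],"dr":[0,0,0]}]' -0.02 && python3 -m handwheel '[{"delta_pos":[0,0,0.5],"dr":[0,0,0]},{"delta_pos":[0,0,0.8],"dr":[0,0,0]},{"delta_pos":[0,0,0.8],"dr":[0,0,0]},{"delta_pos":[0,0,0.8],"dr":[0,0,0]},{"delta_pos":[-1,-0.3,0],"dr":[0,0,0]},{"delta_pos":[-1,-0.3,0],"dr":[0,0,0]},{"delta_pos":[-1,-0.3,0],"dr":[0,0,0]},{"delta_pos":[-1,-0.3,0],"dr":[0,0,0]},{"delta_pos":[-0.9,-0.3,0],"dr":[0,0,0]},{"delta_pos":[0,0,0],"dr":[0,0,0]}]' -1;  python3 - <<'E'
from h import *
shot('side','s6.png');im=avg('top',6);np.save('top3.npy',im)
for z in(.038,.026): print(fit(im,(.33,.33,.33),'top',(.599,-.243),z,.036,.036,-.2))
s=get_state();print(np.round(s['q'],3),s['eef_pos'],s['ee_rot'])
r=rect(im,'top',.599,-.243,.038,.04,5000);draw(r,.599,-.243,.04,(.5987,-.2428,-.203),.036,.036,5000)
a=cv2.imread('pics/s6.png')[180:240,230:300];cv2.imwrite('pics/c6.png',np.hstack([r,cv2.resize(a,(400,400))]))
E
```

```text
t: 16.8
eef_pos: [0.6, -0.237, 0.0423]
ee_rot: [3.139, -0.014, -1.77]
force: [0.5, 0.4, -0.5]
width: 0.0358
gripper_force: 15.0
t: 17.1
eef_pos: [0.6001, -0.237, 0.0424]
ee_rot: [3.139, -0.014, -1.77]
force: [0.5, 0.5, -0.5]
width: 0.0444
gripper_force: 0.0
t: 18.1
eef_pos: [0.4501, -0.2825, 0.1306]
ee_rot: [3.139, -0.014, -1.772]
force: [0.8, 0.1, 0.6]
width: 0.0875
gripper_force: 0.0
(array([ 0.59820475, -0.24041704, -0.20692614]), np.float64(60.44450658655643))
(array([ 0.59962944, -0.24141382, -0.20516605]), np.float64(59.06219885683686))
[-0.178  0.235 -0.463  0.018 -0.875 -0.031] [ 0.45377707 -0.28181615  0.12937609] [ 3.13922726 -0.01401027 -1.7690579 ]
```

View pics/c6.png

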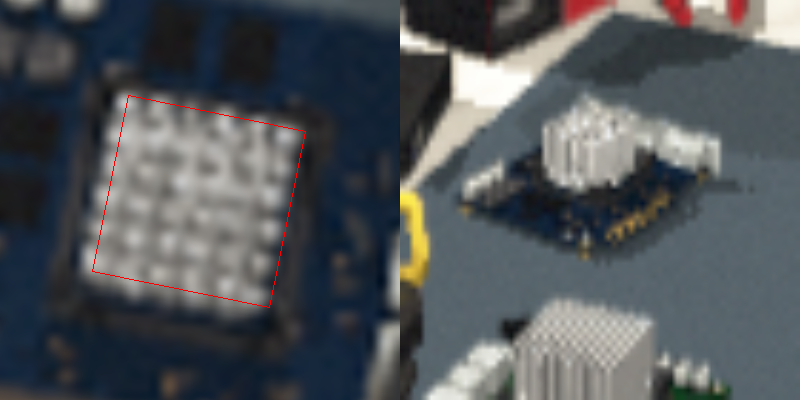

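The pin sink is seated level and square with the card, about 2 mm to +y, within the post clearance. Next the bar.

```bash
python3 -c "
from h import *
s=get_state();R=R3(s['ee_rot']);p=s['eef_pos']
print(np.degrees((R3([np.pi,0,np.radians(-98.9)])*R.inv()).as_rotvec()),(np.array([.432,-.2855,.035])-p)/.03)
im=np.load('top3.npy');print(fit(avg('top',4),(.33,.33,.33),'top',(.43,-.287),.03,.024,.09,-.15))"
```

```text
[ 0.76643901 -0.27461575  2.46045937] [-0.72590222 -0.12279512 -3.14586975]
(array([ 0.43432002, -0.29149691, -0.35      ]), np.float64(5.103346766546082))
```

```bash
python3 -m handwheel '[{"delta_pos":[-0.36,-0.06,0],"dr":[0.38,-0.14,1.23]},{"delta_pos":[-0.36,-0.06,-0.3],"dr":[0.38,-0.14,1.23]},{"delta_pos":[0,0,-0.7],"dr":[0,0,0]},{"delta_pos":[0,0,-0.7],"dr":[0,0,0]},{"delta_pos":[0,0,-0.7],"dr":[0,0,0]},{"delta_pos":[0,0,-0.5],"dr":[0,0,0]},{"delta_pos":[0,0,-0.24],"dr":[0,0,0]},{"delta_pos":[0,0,0],"dr":[0,0,0]},{"delta_pos":[0,0,0],"dr":[0,0,0]}]' && python3 -m handwheel '[{"delta_pos":[0,0,0],"dr":[0,0,0]},{"delta_pos":[0,0,0],"dr":[0,0,0]},{"delta_pos":[0,0,0],"dr":[0,0,0]},{"delta_pos":[0,0,0],"dr":[0,0,0]},{"delta_pos":[0,0,0],"dr":[0,0,0]},{"delta_pos":[0,0,0],"dr":[0,0,0]},{"delta_pos":[0,0,0],"dr":[0,0,0]},{"delta_pos":[0,0,0],"dr":[0,0,0]},{"delta_pos":[0,0,0],"dr":[0,0,0]},{"delta_pos":[0,0,0],"dr":[0,0,0]}]' 1 20
```

```text
t: 19.55
eef_pos: [0.4318, -0.2857, 0.0355]
ee_rot: [-3.141, -0.0, -1.726]
force: [0.2, 0.9, 0.7]
width: 0.0877
gripper_force: 0.0
t: 20.55
eef_pos: [0.4314, -0.2856, 0.0351]
ee_rot: [3.142, -0.0, -1.727]
force: [0.7, 0.5, -0.9]
width: 0.024
gripper_force: 20.0
```

```bash
python3 -m handwheel '[{"delta_pos":[0,0,0.6],"dr":[0,0,0]},{"delta_pos":[0,0,0.9],"dr":[0,0,0]},{"delta_pos":[0,0,0.9],"dr":[0,0,0]},{"delta_pos":[0,0,0.9],"dr":[0,0,0]},{"delta_pos":[0.09,0.958,0.7],"dr":[0,0,-0.4]},{"delta_pos":[0.09,0.958,0],"dr":[0,0,0]},{"delta_pos":[0.09,0.958,0],"dr":[0,0,0]},{"delta_pos":[0.09,0.958,0],"dr":[0,0,0]},{"delta_pos":[0.09,0.958,0],"dr":[0,0,0]},{"delta_pos":[0.09,0.958,0],"dr":[0,0,0]}]' && python3 -m handwheel '[{"delta_pos":[0.09,0.958,0],"dr":[0,0,0]},{"delta_pos":[0.09,0.958,0],"dr":[0,0,0]},{"delta_pos":[0.09,0.958,0],"dr":[0,0,0]},{"delta_pos":[0.09,0.958,0],"dr":[0,0,0]},{"delta_pos":[0.09,0.958,0],"dr":[0,0,0]},{"delta_pos":[0.09,0.958,0],"dr":[0,0,0]},{"delta_pos":[0.09,0.958,0],"dr":[0,0,0]},{"delta_pos":[0.09,0.958,0],"dr":[0,0,0]},{"delta_pos":[0.09,0.958,0],"dr":[0,0,0]},{"delta_pos":[0.09,0.958,0],"dr":[0,0,0]}]' && python3 -m handwheel '[{"delta_pos":[0,0,-0.7],"dr":[0,0,0]},{"delta_pos":[0,0,-0.7],"dr":[0,0,0]},{"delta_pos":[0,0,-0.7],"dr":[0,0,0]},{"delta_pos":[0,0,-0.4],"dr":[0,0,0]},{"delta_pos":[0,0,0],"dr":[0,0,0]},{"delta_pos":[0,0,0],"dr":[0,0,0]}]'; python3 - <<'E'
from h import *
im=shot('top','t7.png').astype(float);
r=rect(im,'top',.475,.176,.075,.07,4000);draw(r,.475,.176,.07,(.4745,.1743,np.radians(-9.4)),.024,.09,4000)
cv2.imwrite('pics/t7c.png',r)
E
```

```text
t: 21.55
eef_pos: [0.4474, -0.112, 0.1551]
ee_rot: [3.142, 0.0, -1.734]
force: [0.7, -0.4, -1.0]
width: 0.0235
gripper_force: 20.0
t: 22.55
eef_pos: [0.4743, 0.1753, 0.155]
ee_rot: [3.141, -0.0, -1.734]
force: [0.6, -0.3, -0.8]
width: 0.0239
gripper_force: 20.0
t: 23.15
eef_pos: [0.4749, 0.1743, 0.0805]
ee_rot: [-3.141, -0.0, -1.734]
force: [0.2, 0.1, -0.3]
width: 0.0238
gripper_force: 20.0
```

View pics/t7c.png

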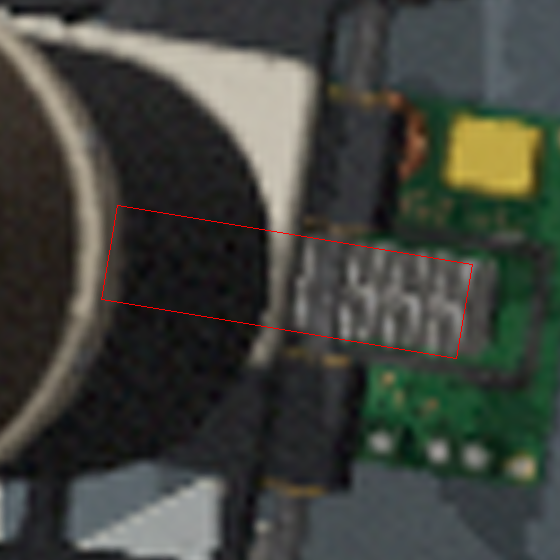

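The bar lies along the red target. What shows beyond its right end, at (490,305), is the end face seen obliquely. Lowering.

```bash
python3 -m handwheel '[{"delta_pos":[0,0,-0.4],"dr":[0,0,0]},{"delta_pos":[0,0,-0.3],"dr":[0,0,0]},{"delta_pos":[0,0,-0.2],"dr":[0,0,0]},{"delta_pos":[0,0,-0.1],"dr":[0,0,0]},{"delta_pos":[0,0,-0.07],"dr":[0,0,0]},{"delta_pos":[0,0,0],"dr":[0,0,0]},{"delta_pos":[0,0,-0.03],"dr":[0,0,0]},{"delta_pos":[0,0,-0.02],"dr":[0,0,0]},{"delta_pos":[0,0,0],"dr":[0,0,0]},{"delta_pos":[0,0,0],"dr":[0,0,0]}]'
```

```text
t: 24.2
eef_pos: [0.4747, 0.1743, 0.0467]
ee_rot: [-3.141, 0.0, -1.734]
force: [-0.7, 0.1, -0.8]
width: 0.0236
gripper_force: 20.0
```

```bash
python3 -m handwheel '[{"delta_pos":[0,0,0],"dr":[0,0,0]},{"delta_pos":[0,0,0],"dr":[0,0,0]},{"delta_pos":[0,0,0],"dr":[0,0,0]},{"delta_pos":[0,0,0.4],"dr":[0,0,0]},{"delta_pos":[0,0,0.9],"dr":[0,0,0]},{"delta_pos":[0,0,0.9],"dr":[0,0,0]},{"delta_pos":[0,0,0.9],"dr":[0,0,0]},{"delta_pos":[0,0,0.9],"dr":[0,0,0]},{"delta_pos":[-0.06,-0.986,0],"dr":[0,0,-0.25]},{"delta_pos":[-0.06,-0.986,0],"dr":[0,0,-0.25]}]' 0.27 && python3 -m handwheel '[{"delta_pos":[-0.06,-0.986,0],"dr":[0,0,-0.28]},{"delta_pos":[-0.06,-0.986,0],"dr":[0,0,-0.28]},{"delta_pos":[-0.06,-0.986,0],"dr":[0,0,-0.28]},{"delta_pos":[-0.06,-0.986,0],"dr":[0,0,-0.28]},{"delta_pos":[-0.06,-0.986,0],"dr":[0,0,-0.28]},{"delta_pos":[-0.06,-0.986,0],"dr":[0,0,-0.28]},{"delta_pos":[-0.06,-0.986,0],"dr":[0,0,-0.28]},{"delta_pos":[-0.06,-0.986,0],"dr":[0,0,-0.28]},{"delta_pos":[-0.06,-0.986,0],"dr":[0,0,-0.28]},{"delta_pos":[-0.06,-0.986,0],"dr":[0,0,-0.28]}]' -1; python3 - <<'E'
from h import *
im=avg('top',6);np.save('top4.npy',im)
x,s=fit(im,(.33,.33,.33),'top',(.4745,.1743),.042,.024,.09,-.16);print(x,s)
print(fit(im,(-.33,-.33,-.33),'top',(.44,-.39),.015,.05,.05,-.25))
r=rect(im,'top',.4745,.1743,.042,.06,4000);draw(r,.4745,.1743,.06,x,.024,.09,4000)
cv2.imwrite('pics/c8.png',r)
E
```

```text
t: 25.2
eef_pos: [0.4714, 0.1152, 0.1685]
ee_rot: [-3.139, 0.002, -1.741]
force: [0.1, 0.2, -0.2]
width: 0.0319
gripper_force: 0.0
t: 26.2
eef_pos: [0.4529, -0.182, 0.1676]
ee_rot: [-3.141, 0.0, -1.791]
force: [1.0, 0.9, 0.3]
width: 0.0875
gripper_force: 0.0
[ 0.4865      0.1863     -0.12858819] 3.2298046016197333
(array([ 0.44062654, -0.38801005, -0.24716821]), np.float64(28.647646873252647))
```

View pics/c8.png

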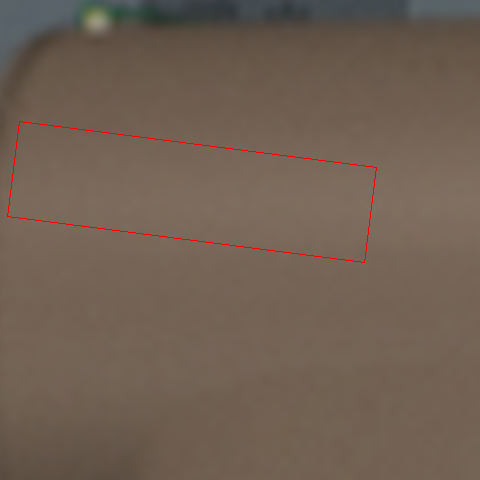

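The arm hides the bar for now, so I'll check it later. On to the fan.

```bash
python3 -m handwheel '[{"delta_pos":[-0.06,-0.987,0],"dr":[0,0,-0.24]},{"delta_pos":[-0.06,-0.987,0],"dr":[0,0,-0.24]},{"delta_pos":[-0.06,-0.987,0],"dr":[0,0,-0.24]},{"delta_pos":[-0.06,-0.987,0],"dr":[0,0,-0.24]},{"delta_pos":[-0.06,-0.987,-0.4],"dr":[0,0,-0.24]},{"delta_pos":[-0.06,-0.987,-0.4],"dr":[0,0,-0.24]},{"delta_pos":[-0.05,-0.987,-0.4],"dr":[0,0,-0.24]},{"delta_pos":[0,0,-0.6],"dr":[0,0,0]},{"delta_pos":[0,0,0],"dr":[0,0,0]},{"delta_pos":[0,0,0],"dr":[0,0,0]}]' && python3 -m handwheel '[{"delta_pos":[0,0,-0.7],"dr":[0,0,0]},{"delta_pos":[0,0,-0.8],"dr":[0,0,0]},{"delta_pos":[0,0,-0.8],"dr":[0,0,0]},{"delta_pos":[0,0,-0.5],"dr":[0,0,0]},{"delta_pos":[0,0,-0.2],"dr":[0,0,0]},{"delta_pos":[0,0,0],"dr":[0,0,0]},{"delta_pos":[0,0,0],"dr":[0,0,0]}]' && python3 -m handwheel '[{"delta_pos":[0,0,0],"dr":[0,0,0]},{"delta_pos":[0,0,0],"dr":[0,0,0]},{"delta_pos":[0,0,0],"dr":[0,0,0]},{"delta_pos":[0,0,0],"dr":[0,0,0]},{"delta_pos":[0,0,0],"dr":[0,0,0]},{"delta_pos":[0,0,0],"dr":[0,0,0]},{"delta_pos":[0,0,0],"dr":[0,0,0]},{"delta_pos":[0,0,0],"dr":[0,0,0]}]' 1 12
```

```text
t: 27.5
eef_pos: [0.441, -0.3872, 0.1127]
ee_rot: [3.141, -0.0, -1.819]
force: [0.8, 1.3, 0.4]
width: 0.0882
gripper_force: 0.0
t: 28.2
eef_pos: [0.4418, -0.388, 0.0238]
ee_rot: [-3.14, -0.001, -1.82]
force: [-0.0, -0.1, 0.6]
width: 0.0876
gripper_force: 0.0
t: 29.0
eef_pos: [0.4407, -0.3881, 0.0226]
ee_rot: [3.142, -0.0, -1.821]
force: [0.3, -0.4, 1.7]
width: 0.0502
gripper_force: 12.0
```

```bash
python3 -m handwheel '[{"delta_pos":[0,0,0.5],"dr":[0,0,0]},{"delta_pos":[0,0,0.9],"dr":[0,0,0]},{"delta_pos":[0,0,0.9],"dr":[0,0,0]},{"delta_pos":[0,0,0.9],"dr":[0,0,0]},{"delta_pos":[0,0,0.8],"dr":[0,0,0]},{"delta_pos":[0.172,0.994,0],"dr":[0,0,1.158]},{"delta_pos":[0.172,0.994,0],"dr":[0,0,1.158]},{"delta_pos":[0.172,0.994,0],"dr":[0,0,1.158]},{"delta_pos":[0.172,0.994,0],"dr":[0,0,1.158]},{"delta_pos":[0.172,0.994,0],"dr":[0,0,1.158]}]' && python3 -m handwheel '[{"delta_pos":[0.172,0.994,0],"dr":[0,0,1.158]},{"delta_pos":[0.172,0.994,0],"dr":[0,0,1.158]},{"delta_pos":[0.172,0.994,0],"dr":[0,0,1.158]},{"delta_pos":[0.172,0.994,0],"dr":[0,0,1.158]},{"delta_pos":[0.172,0.994,0],"dr":[0,0,1.158]},{"delta_pos":[0.172,0.994,0],"dr":[0,0,1.158]},{"delta_pos":[0.172,0.994,0],"dr":[0,0,1.158]},{"delta_pos":[0,0,-0.6],"dr":[0,0,0]},{"delta_pos":[0,0,-0.7],"dr":[0,0,0]},{"delta_pos":[0,0,-0.4],"dr":[0,0,0]}]' && python3 -m handwheel '[{"delta_pos":[0,0,-0.2],"dr":[0,0,0]},{"delta_pos":[0,0,0],"dr":[0,0,0]},{"delta_pos":[0,0,0],"dr":[0,0,0]}]'; python3 -c "
from h import *
im=avg('top',4);print(fit(im,(.33,.33,.33),'top',(.4745,.1743),.042,.024,.09,-.16))
print(get_state()['eef_pos'])"
```

```text
t: 30.0
eef_pos: [0.4665, -0.2377, 0.1424]
ee_rot: [3.142, 0.0, -1.719]
force: [1.3, 0.5, 0.2]
width: 0.0497
gripper_force: 12.0
t: 31.0
eef_pos: [0.5019, -0.0299, 0.0901]
ee_rot: [3.14, -0.0, -1.578]
force: [0.4, 0.4, -0.2]
width: 0.0499
gripper_force: 12.0
t: 31.3
eef_pos: [0.5031, -0.0303, 0.086]
ee_rot: [-3.141, -0.0, -1.578]
force: [-0.6, 0.1, -0.4]
width: 0.05
gripper_force: 12.0
(array([0.47987927, 0.18053694, 0.03999994]), np.float64(8.284755705827564))
[ 0.50305556 -0.03016876  0.08619182]
```

```bash
python3 -m handwheel '[{"delta_pos":[0,0,-0.25],"dr":[0,0,0]},{"delta_pos":[0,0,-0.15],"dr":[0,0,0]},{"delta_pos":[0,0,-0.1],"dr":[0,0,0]},{"delta_pos":[0,0,-0.04],"dr":[0,0,0]},{"delta_pos":[0,0,-0.02],"dr":[0,0,0]},{"delta_pos":[0,0,-0.02],"dr":[0,0,0]},{"delta_pos":[0,0,0],"dr":[0,0,0]},{"delta_pos":[0,0,0],"dr":[0,0,0]}]'
```

```text
t: 32.3
eef_pos: [0.5028, -0.0301, 0.0682]
ee_rot: [-3.141, 0.0, -1.578]
force: [0.3, 0.2, -0.5]
width: 0.0499
gripper_force: 12.0
```

```bash
python3 -m handwheel '[{"delta_pos":[0,0,-0.015],"dr":[0,0,0]},{"delta_pos":[0,0,0],"dr":[0,0,0]},{"delta_pos":[0,0,0],"dr":[0,0,0]}]' && python3 -m handwheel '[{"delta_pos":[0,0,0],"dr":[0,0,0]},{"delta_pos":[0,0,0],"dr":[0,0,0]},{"delta_pos":[0,0,0],"dr":[0,0,0]},{"delta_pos":[0,0,0.3],"dr":[0,0,0]},{"delta_pos":[0,0,0.7],"dr":[0,0,0]},{"delta_pos":[0,0,0.9],"dr":[0,0,0]},{"delta_pos":[0,0,0.9],"dr":[0,0,0]},{"delta_pos":[0,0,0.9],"dr":[0,0,0]},{"delta_pos":[0,-1,0],"dr":[0,0,0]},{"delta_pos":[0,-1,0],"dr":[0,0,0]}]' -0.36 && python3 -m handwheel '[{"delta_pos":[-0.1,-1,0],"dr":[0,0,0]},{"delta_pos":[-0.1,-1,0],"dr":[0,0,0]},{"delta_pos":[-0.1,-1,0],"dr":[0,0,0]},{"delta_pos":[-0.1,-1,0],"dr":[0,0,0]},{"delta_pos":[-0.1,-1,0],"dr":[0,0,0]},{"delta_pos":[-0.1,-1,0],"dr":[0,0,0]},{"delta_pos":[-0.1,-1,0],"dr":[0,0,0]},{"delta_pos":[-0.1,-1,0],"dr":[0,0,0]},{"delta_pos":[-0.1,-1,0],"dr":[0,0,0]},{"delta_pos":[0,0,0],"dr":[0,0,0]}]'; cat > chk.py <<'E'
from h import *
im=avg('top',6);shot('side','s9.png');G=(.33,.33,.33)
x,s=fit(im,G,'top',(.4745,.1743),.042,.024,.09,-.16);print(x,s)
f,s=fit(im,(-.33,-.33,-.33),'top',(.5025,-.03),.061,.05,.05,0);print(f,s)
r=rect(im,'top',.4745,.1743,.042,.06,3300);draw(r,.4745,.1743,.06,x,.024,.09,3300)
r2=rect(im,'top',.5025,-.03,.061,.045,4400);draw(r2,.5025,-.03,.045,f,.05,.05,4400)
a=cv2.imread('pics/s9.png')[190:260,220:310]
m=np.zeros((600,800,3),np.uint8);m[:396,:396]=r[:396,:396];m[:396,400:796]=r2[:396,:396];m[400:600,:257]=cv2.resize(a,(257,200))
b=cv2.imread('pics/s9.png')[:,120:420];m[400:,300:586]=cv2.resize(b[100:310],(286,200));cv2.imwrite('pics/c9.png',m)
E
python3 chk.py
```

```text
t: 32.6
eef_pos: [0.5027, -0.0301, 0.0677]
ee_rot: [-3.142, -0.0, -1.578]
force: [0.0, -0.7, -0.3]
width: 0.05
gripper_force: 12.0
t: 33.6
eef_pos: [0.5033, -0.0902, 0.1807]
ee_rot: [-3.138, 0.001, -1.576]
force: [-0.0, 0.9, -1.4]
width: 0.0595
gripper_force: 0.0
t: 34.6
eef_pos: [0.4751, -0.363, 0.179]
ee_rot: [3.141, -0.001, -1.581]
force: [0.4, 0.2, -0.6]
width: 0.06
gripper_force: 0.0
[ 0.4746839   0.17300755 -0.17105593] 35.2217396726042
[ 0.5145     -0.02151615  0.04065146] 15.294481495525822
```

View pics/c9.png

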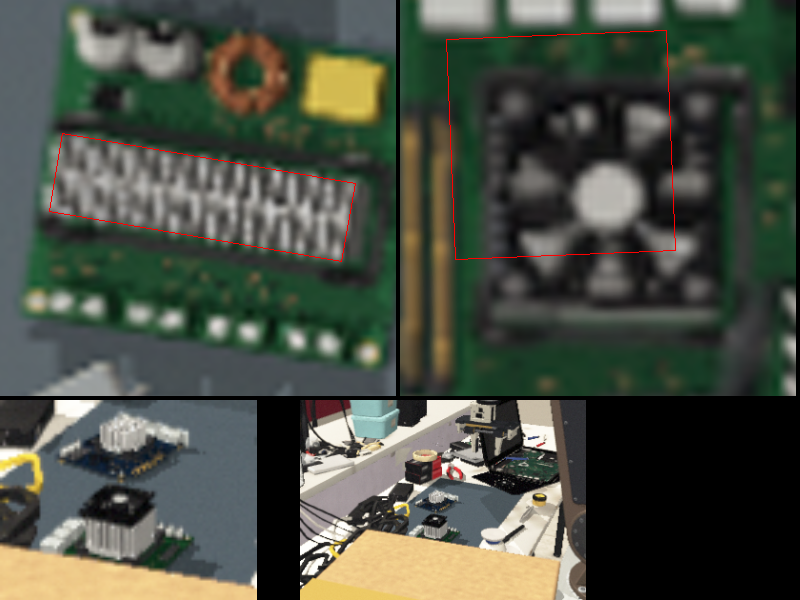

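The bar lies inside its posts, with red fit centre (0.4747, 0.173) and yaw matching the board. The fan's red fit locked onto the dark posts, so I ignored it. Its four corner screws, at (513,103) to (700,288), centre about 2 mm from the sink's centre. The fan is square and flat, and the side view shows both stacks level.

```bash
python3 -c "
from station import *
print(job_done())"
```

```text
the job is handed in; nothing more can be done
None
```

I've handed in the job at about 35 s of the 109 s allowed: all three heat sinks are seated between their posts (the pin one about 2 mm off centre) and the fan is flat and square on the large one, also about 2 mm off centre.

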